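# Feel the peg tray off its runner and tip the pegs into the pot

## Robot

A 6-joint arm with a two-finger parallel gripper is mounted at the origin on the work surface. World frame = base frame: x ahead of the robot, y to its left, z up, the work surface at z = 0. Lengths are in m, angles in rad, forces in N, time in s.
With the tool pointing down it reaches from about 0.3 to 0.85 m from the base axis. Payload 4.2 kg.
Tool frame: the origin (TCP) lies midway between the tips of the shut fingers; the grasp point (between the pads) lies 19 mm behind it; z points along the fingers, y is the line along which they close (so a half turn about z gives the same grasp; the last joint's range is limited). The gripper opens to 91 mm and grips with 3 to 60 N. Pads are 32 mm wide; open, the fingers measure 118 mm over their backs; the gripper's body (76 mm by 178 mm) begins 60 mm behind the grasp point.
Start: joints at [-1.363, 0.32, 1.565, -0, 1.257, -0.02], TCP at [0.13, -0.56, 0.214] pointing down, gripper open.
Joint ranges: [-3.11, 3.11], [-0.84, 2.01], [0.21, 2.61], [-1.34, 4.49], [0.05, 2.63], [-2.56, 2.56]. Speed limits (rad/s): [2.57, 2.57, 3.14, 3.14, 3.14, 3.14].

## Interface

Orientations are given as a rotation vector (axis times angle).
In Python, from rig import r, capture, job, nets gives the robot as it stands.
- The arm moves only by the tool jog_arm, never from a script. Its argument "steps" is a list that holds one entry, the list of rows, each a list of 7 numbers: the shift along the world's x, y, z in cm, then the turn, a rotation vector about the world's x, y, z in degrees, then the closure, from 0 (fully open) to 1 (shut). In form: [[[x, y, z, ax, ay, az, fingers], ...]]. A call has 1 to 8 rows; each row is the pose to reach, as a shift and turn from the pose commanded when the call began; what a row does not reach only later rows make up. A row lasts 1/12 s, in which the tool goes at most 41.7 mm and 7.16 degrees, less where a joint would pass 70% of its speed; a pose out of reach is approached as far as the arm can. A call with a gripper value outside its range is refused whole. The fingers move at their own pace and stop on an object; "squeeze" is the grip in N (left out, the last holds). Time passes only in rows, so rows that repeat a pose let the fingers close. It gives the time, the measured TCP pose, the force, the opening and the grip force at its end, in the units of the state.
- r.get_state(): the state, without advancing time (a new reading comes with each control period).
- capture(name): name is "side" or "top"; returns a dict with "frame" (480x640x3 uint8, blue, green, red), "mtx" (3x3 intrinsics, pixels), "R" (3x3) and "t" (3): a world point X has camera coordinates R X + t. Camera axes: x right, y down, z forward; pixel columns grow to the right and rows downward; lengths in m; the calibration is good to about 2 mm. A picture is of the moment at which its call begins. There is no depth.
- job.close_job(): hands the job in; it is judged then, once.
Trained networks look in a picture, given as the dict that the camera call returned (one of the last four; its "shot" number tells which), for a name from the list of things; names that differ only in an ending like _2 or _b are one class to them, and where a whole thing is asked for, a point or a joint stands for the part that bears it (a point fixed in the world has none). Each returns a list of dicts, best first, with "score" (0 to 1); they miss things now and then, are a little off and sometimes report something else, mostly with a low value. They report only what shows in the picture. A call takes as long as a camera call. They do not tell look-alikes from the thing itself.
- nets.trace(picture, name): "region" (480x640 bool, what is visible of it) and "extent" ([left, top, right, bottom] in pixels, round what is visible of it).
The state is a dict: "time": time; "qpos": joint angles; "qvel": joint speeds; "effort": joint torques, N m; "tcp_pos": TCP position; "tcp_rot": TCP orientation; "ft_force": force on the tool from outside, world axes, zero at the start; "torque": the same for the moment, N m; "grip_width": finger opening in m; "grip_force": force on a finger pad.
Only numpy, scipy, OpenCV 4.12 (cv2) and the standard library are available. Lean on these libraries where they do the work, as an engineer would, in place of code of your own. Each camera call takes 0.05 s, during which the arm holds its last target. There are 200 camera calls.

## Task

The white peg tray is snapped onto the runner at the front of the glass shelf and comes off sideways, to the left or to the right, but a stop hidden inside the runner may block one of the two ends, and it cannot be seen which. Feel which way the tray will go without forcing it against the stop, slide it off with its four pegs aboard, and tip all the pegs out of the tray into the green peg pot. Then stand the empty tray upright on the counter and leave the pot, the pump bottle, the tumbler and the scoop where they are.

Things in the scene. Friction and masses are not known exactly. Their poses are not given: they have to be found in the camera images.
- tray: White plastic peg tray, 94 (x) by 100 (y) by 100 mm tall, 160 g. Origin: centre of its underside (foot level); front, the low pouring edge, to -x. It stands on two skids along y at x = -36 and 36 mm, 34 mm high. Pan floor at z = 34 mm; back and side walls reach z = 60 mm. A key under its middle (lowest point z = 3 mm) sits in the runner's slot.
- tray_grip (a point): Where to hold the tray, 85 mm above its origin: the plain upright fin in the middle of the pan, 36 mm (x) by 10 mm (y), rising from the floor to 15 mm above this point. Pinch it across the tray's y. Axes as the tray's.
- tray_edge (a point): Middle of the tray's pouring edge, at x = -47, z = 40 mm from its origin. There is no front wall: the floor slopes up by 6 mm over the last 22 mm to this edge. Axes as the tray's.
- shelf: Fixed glass shelf unit on two steel uprights. Origin: on the counter right below the middle of the runner; x points to the back, y along the runner. The glass (160 mm deep, 460 mm wide, 8 mm thick, top at z = 165 mm) starts 60 mm behind the runner's middle. Nothing of it stands above the runner.
- runner (a point): Middle of the top of the runner: 60 by 60 mm, slot along shelf y, top 105 mm above the counter, axes as the shelf. The home tray's origin is 30 mm below, axes parallel. The snap gives at 9 to 15 N sideways within 6 mm, either way. A blocked end stops the tray dead about 10 mm from home; at least one end is open. Past 45 mm the tray is off; it cannot be lifted sooner.
- peg0: Wooden clothes peg with a steel spring, 58 by 11 by 13 mm, 12 g, long axis x, lying in the tray along the tray's x. Origin: centre of its underside.
- peg1: Wooden clothes peg with a steel spring, 58 by 11 by 13 mm, 12 g, long axis x, lying in the tray along the tray's x. Origin: centre of its underside.
- peg2: Wooden clothes peg with a steel spring, 58 by 11 by 13 mm, 12 g, long axis x, lying in the tray along the tray's x. Origin: centre of its underside.
- peg3: Wooden clothes peg with a steel spring, 58 by 11 by 13 mm, 12 g, long axis x, lying in the tray along the tray's x. Origin: centre of its underside.
- pot: Open round green plastic peg pot standing on the counter, 62 mm tall, 148 mm across the rim, 120 mm across the base, wall 3 mm. Origin: centre of its underside. To the left or right of the shelf.
- bottle: White pump-top bottle, 70 mm in diameter, 198 mm tall, standing on the counter on the side where the pot is not. Origin: centre of its underside. Leave it.
- tumbler: White ceramic tumbler, 72 mm in diameter, 85 mm tall, standing on the glass. Origin: centre of its underside. Leave it.
- scoop: Stainless scoop lying on the glass, bowl 70 by 55 by 30 mm with a 90 mm flat handle along its -x. Origin: centre of the bowl's underside. Leave it.
Mind the look-alikes: they are no part of the job. What is shaped like the tray but blue or purple is not meant.

How it is judged:
By the outcome, as a careful person would: the job done as asked, in the order asked, and still so for the second after the job is handed in, with the robot touching nothing.
It also fails if it takes over 56 s, if anything falls off the work surface, if the arm or the gripper's body presses on something with over 40 N, if the wrist force passes 120 N, or if a joint passes its speed limit or range.

## Working session

There is one attempt and no reset: what is moved stays moved. The work goes in short steps, Python scripts to look and compute and a tool call to move; the robot and the scene stay as the last step left them, time stands still between calls to the robot, and variables do not carry over. Pictures are saved under pics/ and viewed, at most 10 in all, crops included, and the job is handed in when it is done.

Besides the shell and the picture viewer there is one more tool, called after "Emit:" as name(argument=value, ...), one argument or row to a line, values as JSON. jog_arm: Moves the arm, as the interface text tells. Its arguments: {"type":"object","properties":{"steps":{"type":"array"},"squeeze":{"type":"number"}},"required":["steps"]}

```bash
mkdir -p pics; python3 - <<'E'
from rig import r,capture,job,nets
import cv2,numpy as np,pickle
for n in("side","top"):
    c=capture(n); cv2.imwrite(f"pics/{n}0.png",c["frame"]); pickle.dump(c,open(f"{n}0.pkl","wb"))
    print(n,c["mtx"].tolist(),np.round(c["R"],3).tolist(),np.round(c["t"],3).tolist())
    for k in("tray","pot","bottle","tumbler","scoop","shelf","peg0"):
        print(k,[(np.round(d["extent"]).tolist(),round(d["score"],2)) for d in nets.trace(c,k)])
s=r.get_state();print(s["time"],s["tcp_pos"],s["tcp_rot"],s["grip_width"],s["ft_force"])
E
```

```text
side [[497.49422223524533, 0.0, 312.05757182146937], [0.0, 497.49422223524533, 250.64670312833775], [0.0, 0.0, 1.0]] [[-0.98, -0.2, 0.007], [-0.149, 0.705, -0.694], [0.134, -0.681, -0.72]] [0.557, 0.172, 1.053]
tray [([401.0, 213.0, 462.0, 267.0], 0.8), ([350.0, 336.0, 425.0, 407.0], 0.78), ([291.0, 226.0, 348.0, 282.0], 0.73), ([167.0, 364.0, 234.0, 440.0], 0.64)]
pot [([342.0, 167.0, 397.0, 216.0], 0.85)]
bottle [([304.0, 375.0, 349.0, 449.0], 0.92)]
tumbler [([216.0, 222.0, 257.0, 277.0], 0.66)]
scoop [([251.0, 158.0, 300.0, 212.0], 0.72)]
shelf [([174.0, 156.0, 332.0, 346.0], 0.72)]
peg0 [([300.0, 250.0, 325.0, 261.0], 0.74), ([305.0, 234.0, 330.0, 246.0], 0.5)]
top [[469.8594020237642, 0.0, 319.76272671433145], [0.0, 469.8594020237642, 233.29268526276454], [0.0, 0.0, 1.0]] [[-0.018, -1.0, -0.003], [-0.988, 0.019, -0.152], [0.152, -0.0, -0.988]] [0.014, 0.563, 0.92]
tray [([192.0, 288.0, 262.0, 357.0], 0.85), ([379.0, 314.0, 453.0, 389.0], 0.73), ([296.0, 202.0, 357.0, 257.0], 0.58), ([131.0, 134.0, 199.0, 198.0], 0.58)]
pot [([453.0, 231.0, 532.0, 302.0], 0.91)]
bottle [([128.0, 252.0, 187.0, 289.0], 0.72)]
tumbler [([237.0, 120.0, 286.0, 170.0], 0.97), ([305.0, 207.0, 311.0, 240.0], 0.49)]
scoop [([352.0, 134.0, 446.0, 176.0], 0.76)]
shelf [([203.0, 102.0, 461.0, 205.0], 0.9)]
peg0 [([304.0, 206.0, 312.0, 241.0], 0.72), ([314.0, 208.0, 323.0, 238.0], 0.57), ([342.0, 208.0, 349.0, 244.0], 0.49), ([333.0, 210.0, 341.0, 243.0], 0.48)]
0.8 [ 0.12985075 -0.56015324  0.21397625] [3.12118197e+00 3.56938392e-01 3.34547506e-05] 0.09126197356326438 [0.25426893 0.02966304 1.0075526 ]
```

View pics/top0.png

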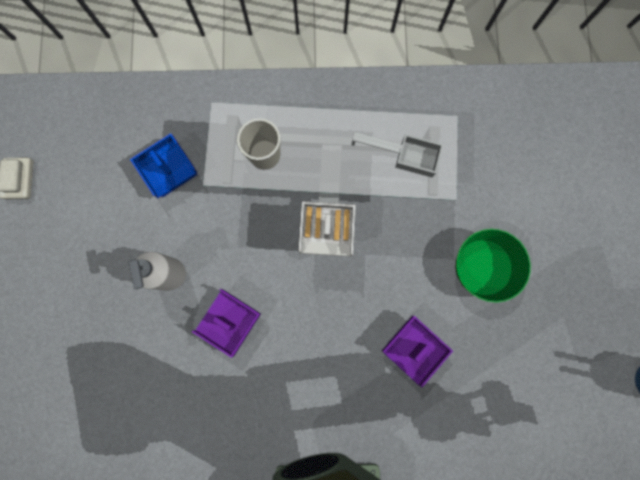

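View pics/side0.png

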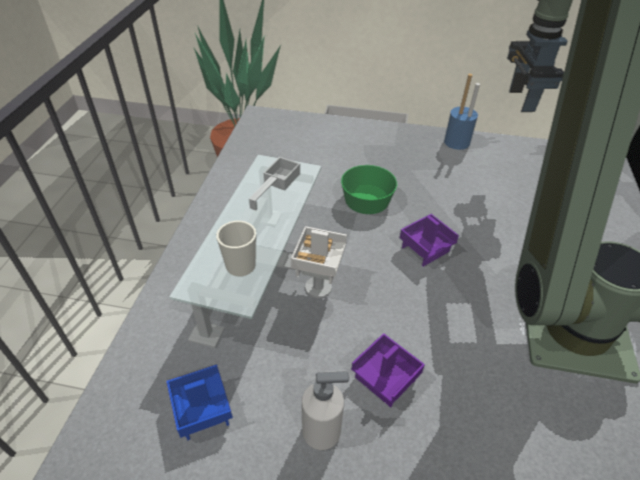

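The thing wanted is the tray, and these could be taken for it, by top-view pixel:
- White tray with pegs at (327,228).
- Blue one at (163,167).
- Purple ones at (227,323) and (417,351).

I choose the white one at (327,228), on the runner. The pot is at (493,265) on the -y side and the bottle at (150,270). Next is a close crop of each view.

```bash
cat > h.py <<'E'
import numpy as np,pickle
def proj(c,X):
    p=np.atleast_2d(X)@np.array(c["R"]).T+np.array(c["t"]); p=p@np.array(c["mtx"]).T; return p[:,:2]/p[:,2:]
def back(c,uv,z):
    R,t=np.array(c["R"]),np.array(c["t"]); d=R.T@np.linalg.solve(c["mtx"],[*uv,1]); o=-R.T@t; return o+d*(z-o[2])/d[2]
E
python3 - <<'E'
import cv2,numpy as np,pickle
a=pickle.load(open("top0.pkl","rb"))["frame"][190:270,280:380]
b=pickle.load(open("side0.pkl","rb"))["frame"][220:300,275:375]
im=np.vstack([cv2.resize(x,(720,576//2*2),interpolation=cv2.INTER_CUBIC) for x in(a,)])
cv2.imwrite("pics/ct.png",im)
from h import *
c=pickle.load(open("top0.pkl","rb")); s=pickle.load(open("side0.pkl","rb"))
# glass outline & pot rim
for uv in((211,103),(458,115),(457,199),(204,186)): print("glass",back(c,uv,.165).round(3))
f=c["frame"].astype(int); m=((f[...,1]-f[...,2]>40)&(f[...,1]-f[...,0]>20)).astype(np.uint8)
ct=max(cv2.findContours(m,0,2)[0],key=cv2.contourArea); print(cv2.boundingRect(ct))
p=np.array([back(c,q[0],.062)[:2] for q in ct]); 
from scipy.optimize import least_squares
q=least_squares(lambda v:np.hypot(*(p-v[:2]).T)-v[2],[.5,-.3,.074],loss="soft_l1",f_scale=.002).x; print("pot",q.round(4))
E
```

```text
glass [0.794 0.202 0.165]
glass [ 0.762 -0.258  0.165]
glass [ 0.602 -0.246  0.165]
glass [0.635 0.212 0.165]
(456, 228, 75, 75)
pot [ 0.4904 -0.3397  0.073 ]
```

View pics/ct.png

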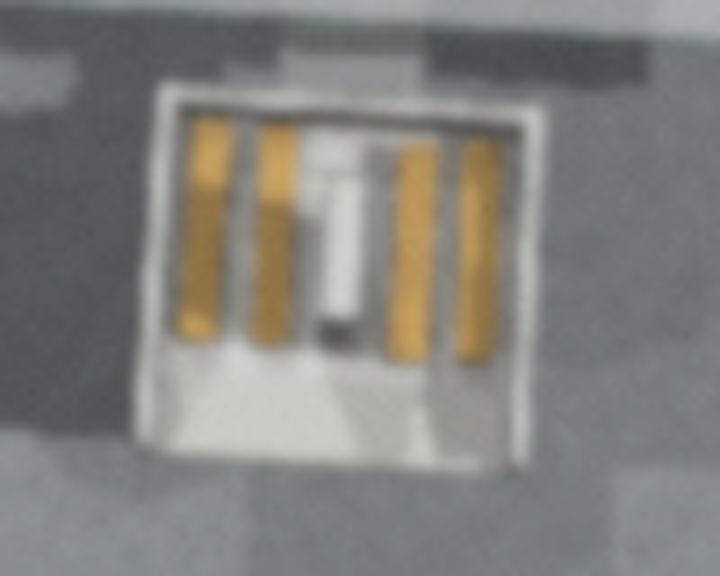

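The crop shows the white tray with four wooden pegs, two on each side of the fin. The fin top is around full-image (328,224), and the back wall corners are near (302,202) and (355.7,205).

```bash
python3 - <<'E'
from h import *
c=pickle.load(open("top0.pkl","rb")); s=pickle.load(open("side0.pkl","rb"))
px=lambda u,v:(280+u/7.2-.4,190+v/7.2-.4)
a=back(c,px(160,88),.135);b=back(c,px(545,108),.135);f=back(c,px(345,247),.175)
print(a,b,f,np.arctan2(*(b-a)[:2]))
yaw=-.0715;X=np.array([np.cos(yaw),np.sin(yaw),0]);Y=np.array([-X[1],X[0],0])
print("from back",(a+b)/2-.047*X,"from fin",f)
for o in(np.array([.5587,-.0125,.075]),f*[1,1,0]+[0,0,.075]):
    print(proj(s,[o+.1*[0,0,1] if 0 else o+np.array([0,0,.1])+18e-3*i*X for i in(-1,1)]).round(1).tolist(), proj(s,[o+np.array([0,0,.06])+.047*X+.05*j*Y for j in(-1,1)]).round(1).tolist(),proj(c,[o+np.array([0,0,.06])+.047*X+.05*j*Y for j in(-1,1)]).round(1).tolist())
print("cam",-np.array(c["R"]).T@c["t"])
import cv2
cv2.imwrite("pics/cs.png",cv2.resize(s["frame"][215:305,275:375],(720,648))[:600])
E
```

```text
[0.60891671 0.03556055 0.135     ] [ 0.6017207  -0.06427371  0.135     ] [ 0.55911465 -0.01093384  0.175     ] -3.0696375477837945
from back [ 0.5584388  -0.01099894  0.135     ] from fin [ 0.55911465 -0.01093384  0.175     ]
[[327.1, 232.2], [310.0, 228.8]] [[303.3, 224.4], [289.5, 256.6]] [[356.1, 204.4], [302.6, 201.7]]
[[326.7, 232.7], [309.6, 229.3]] [[303.0, 224.8], [289.2, 257.1]] [[355.2, 204.2], [301.8, 201.5]]
cam [0.41611217 0.00318257 0.99462862]
```

View pics/cs.png

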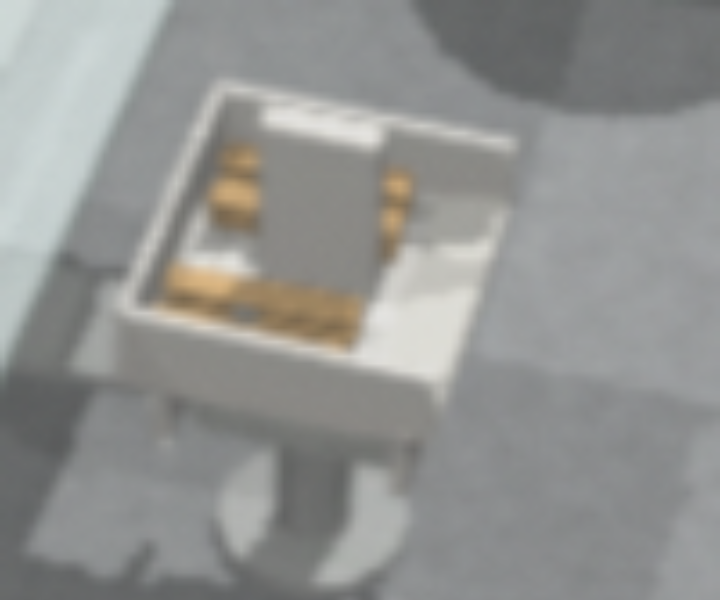

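```bash
python3 - <<'E'
from h import *
c=pickle.load(open("top0.pkl","rb"))
for n,uv,z in(("tumblerrim",(259,140),.25),("purpleL",(227,323),.04),("purpleR",(417,351),.04),("blue",(163,167),.04),("bottle base",(160,270),.1),("runner foot disc? side",(332,275),0)): print(n,back(c,uv,z).round(3))
E
```

```text
tumblerrim [0.689 0.101 0.25 ]
purpleL [0.386 0.192 0.04 ]
purpleR [ 0.324 -0.185  0.04 ]
blue [0.711 0.33  0.04 ]
bottle base [0.489 0.309 0.1  ]
runner foot disc? side [ 0.48  -0.021  0.   ]
```

Emit:
jog_arm(
  steps=[
    [[14,18,6,0,0,-6,0.3],[28,36,6,0,0,-12,0.55],[42.9,54.9,6,0,0,-17.15,0.55],[42.9,54.9,6,0,0,-17.15,0.55],[42.9,54.9,6,0,0,-17.15,0.55],[42.9,54.9,6,0,0,-17.15,0.55],[42.9,54.9,6,0,0,-17.15,0.55],[42.9,54.9,6,0,0,-17.15,0.55]],
  ],
  squeeze=30,
)

```text
time: 1.47
tcp_pos: [0.3344, -0.2975, 0.248]
tcp_rot: [3.139, -0.113, 0.001]
ft_force: [-0.1, -0.1, 0.0]
grip_width: 0.0422
grip_force: 0.0
```

Emit:
jog_arm(
  steps=[
    [[21,27,1,0,0,0,0.55],[21,27,1,0,0,0,0.55],[21,27,1,0,0,0,0.55],[21,27,1,0,0,0,0.55],[21,27,1,0,0,0,0.55],[21,27,1,0,0,0,0.55],[21,27,1,0,0,0,0.55],[21,27,1,0,0,0,0.55]],
  ],
)

```text
time: 2.13
tcp_pos: [0.539, -0.0343, 0.2575]
tcp_rot: [3.139, -0.112, 0.001]
ft_force: [1.2, -1.1, -0.2]
grip_width: 0.0414
grip_force: 0.0
```

Emit:
jog_arm(
  steps=[
    [[0,0,0,0,0,0,0.55],[0,0,0,0,0,0,0.55],[0,0,0,0,0,0,0.55]],
  ],
)

```text
time: 2.38
tcp_pos: [0.5377, -0.0365, 0.257]
tcp_rot: [3.139, -0.111, -0.002]
ft_force: [-0.7, -0.4, 0.4]
grip_width: 0.0412
grip_force: 0.0
```

Emit:
jog_arm(
  steps=[
    [[2.1,2.5,0,0,0,0,0.55],[2.1,2.5,-3,0,0,0,0.55],[2.1,2.5,-5.7,0,0,0,0.55],[2.1,2.5,-5.7,0,0,0,0.55],[2.1,2.5,-5.7,0,0,0,0.55]],
  ],
)

```text
time: 2.8
tcp_pos: [0.5577, -0.0126, 0.1997]
tcp_rot: [3.139, -0.115, -0.005]
ft_force: [0.0, 0.4, 0.1]
grip_width: 0.0412
grip_force: 0.0
```

```bash
python3 - <<'E'
from rig import r,capture
import cv2,numpy as np
s=r.get_state();print(s["tcp_pos"],s["tcp_rot"],s["qpos"])
a=capture("top")["frame"][170:290,250:410];b=capture("side")["frame"][170:290,240:400]
cv2.imwrite("pics/v1.png",np.hstack([cv2.resize(x,(400,300),interpolation=2) for x in(a,b)]))
E
```

```text
[ 0.55771995 -0.01257146  0.19969456] [ 3.13912865 -0.11538341 -0.00491226] [-4.29364002e-02  3.03789622e-01  1.62481440e+00 -3.83578994e-04
  1.21611407e+00  1.60147364e+00]
```

View pics/v1.png

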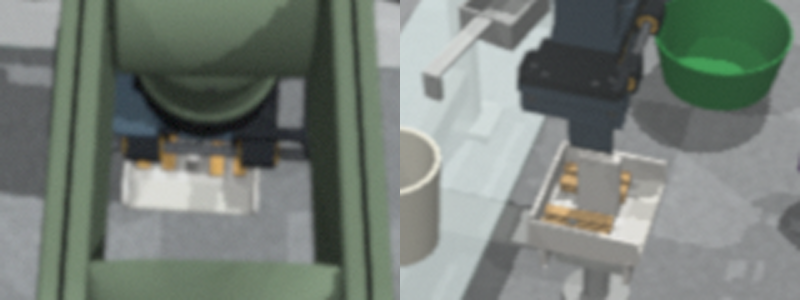

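The fingers straddle the fin and are centred (top crop about (195,160)), with the tumbler well clear. Next I go down and close.

Emit:
jog_arm(
  steps=[
    [[0.1,0.1,-3,0,0,0,0.55],[0.1,0.1,-5.9,0,0,0,0.55],[0.1,0.1,-5.9,0,0,0,0.55],[0.1,0.1,-5.9,0,0,0,0.55]],
  ],
)

```text
time: 3.23
tcp_pos: [0.5602, -0.0107, 0.1421]
tcp_rot: [3.139, -0.113, -0.0]
ft_force: [0.6, -0.2, 0.8]
grip_width: 0.0411
grip_force: 0.0
```

Emit:
jog_arm(
  steps=[
    [[0,0,0,0,0,0,0.8],[0,0,0,0,0,0,0.95],[0,0,0,0,0,0,1],[0,0,0,0,0,0,1],[0,0,0,0,0,0,1],[0,0,0,0,0,0,1]],
  ],
  squeeze=40,
)

```text
time: 3.73
tcp_pos: [0.5606, -0.0101, 0.1421]
tcp_rot: [-3.139, 0.112, -0.002]
ft_force: [0.0, 0.6, 3.9]
grip_width: 0.0101
grip_force: 40.0
```

Emit:
jog_arm(
  steps=[
    [[-0.01,-0.2,0,0,0,0,1],[-0.02,-0.3,0,0,0,0,1],[-0.02,-0.3,0,0,0,0,1]],
  ],
)

```text
time: 3.98
tcp_pos: [0.5607, -0.0111, 0.1422]
tcp_rot: [-3.135, 0.114, -0.003]
ft_force: [-0.2, 6.2, 4.8]
grip_width: 0.0098
grip_force: 40.0
```

Emit:
jog_arm(
  steps=[
    [[-0.01,-0.15,0,0,0,0,1],[-0.01,-0.15,0,0,0,0,1]],
  ],
)

```text
time: 4.15
tcp_pos: [0.5606, -0.0129, 0.1422]
tcp_rot: [-3.136, 0.114, -0.003]
ft_force: [0.2, 5.2, 5.5]
grip_width: 0.01
grip_force: 40.0
```

Emit:
jog_arm(
  steps=[
    [[-0.01,-0.15,0,0,0,0,1],[-0.01,-0.15,0,0,0,0,1]],
  ],
)

```text
time: 4.32
tcp_pos: [0.5604, -0.0152, 0.1421]
tcp_rot: [-3.137, 0.113, -0.003]
ft_force: [0.1, 3.4, 5.2]
grip_width: 0.0097
grip_force: 40.0
```

Emit:
jog_arm(
  steps=[
    [[-0.01,-0.15,0,0,0,0,1],[-0.01,-0.15,0,0,0,0,1]],
  ],
)

```text
time: 4.48
tcp_pos: [0.5602, -0.0178, 0.1421]
tcp_rot: [3.139, -0.112, 0.003]
ft_force: [-0.5, 1.0, 5.2]
grip_width: 0.0098
grip_force: 40.0
```

Emit:
jog_arm(
  steps=[
    [[-0.01,-0.1,0,0,0,0,1],[-0.01,-0.1,0,0,0,0,1]],
  ],
)

```text
time: 4.65
tcp_pos: [0.5601, -0.0186, 0.1421]
tcp_rot: [-3.139, 0.112, -0.003]
ft_force: [-0.1, 2.7, 5.8]
grip_width: 0.0099
grip_force: 40.0
```

Emit:
jog_arm(
  steps=[
    [[-0.01,-0.1,0,0,0,0,1],[-0.01,-0.1,0,0,0,0,1]],
  ],
)

```text
time: 4.82
tcp_pos: [0.5601, -0.0188, 0.1421]
tcp_rot: [-3.137, 0.113, -0.003]
ft_force: [-0.3, 4.4, 4.6]
grip_width: 0.0096
grip_force: 40.0
```

Emit:
jog_arm(
  steps=[
    [[-0.01,-0.1,0,0,0,0,1],[-0.01,-0.1,0,0,0,0,1]],
  ],
)

```text
time: 4.98
tcp_pos: [0.5601, -0.019, 0.1422]
tcp_rot: [-3.136, 0.114, -0.003]
ft_force: [0.1, 6.7, 5.0]
grip_width: 0.0099
grip_force: 40.0
```

The tray stops dead at about 9 mm and the force climbs with almost no motion, so the right end is blocked. I back off and try left.

Emit:
jog_arm(
  steps=[
    [[0.02,0.3,0,0,0,0,1],[0.04,0.6,0,0,0,0,1],[0.06,0.9,0,0,0,0,1],[0.09,1.2,0,0,0,0,1],[0.11,1.5,0,0,0,0,1],[0.12,1.7,0,0,0,0,1]],
  ],
)

```text
time: 5.48
tcp_pos: [0.5609, -0.0062, 0.1422]
tcp_rot: [3.134, -0.11, 0.002]
ft_force: [-0.8, -8.2, 7.2]
grip_width: 0.01
grip_force: 40.0
```

Emit:
jog_arm(
  steps=[
    [[0.01,0.15,0,0,0,0,1],[0.02,0.25,0,0,0,0,1],[0.02,0.25,0,0,0,0,1]],
  ],
)

```text
time: 5.73
tcp_pos: [0.5611, -0.0046, 0.1422]
tcp_rot: [3.133, -0.109, 0.002]
ft_force: [-1.9, -6.7, 5.9]
grip_width: 0.0098
grip_force: 40.0
```

Emit:
jog_arm(
  steps=[
    [[0.01,0.15,0,0,0,0,1],[0.02,0.25,0,0,0,0,1],[0.02,0.25,0,0,0,0,1]],
  ],
)

```text
time: 5.98
tcp_pos: [0.5614, -0.0011, 0.1422]
tcp_rot: [3.135, -0.111, 0.003]
ft_force: [-0.6, -4.1, 5.5]
grip_width: 0.0099
grip_force: 40.0
```

Emit:
jog_arm(
  steps=[
    [[0.02,0.2,0,0,0,0,1],[0.03,0.4,0,0,0,0,1],[0.03,0.4,0,0,0,0,1]],
  ],
)

```text
time: 6.23
tcp_pos: [0.5618, 0.0042, 0.1421]
tcp_rot: [3.137, -0.111, 0.002]
ft_force: [-0.6, -1.0, 6.4]
grip_width: 0.0097
grip_force: 40.0
```

Emit:
jog_arm(
  steps=[
    [[0.02,0.2,0,0,0,0,1],[0.03,0.4,0,0,0,0,1],[0.03,0.4,0,0,0,0,1]],
  ],
)

```text
time: 6.48
tcp_pos: [0.5621, 0.008, 0.1421]
tcp_rot: [3.137, -0.111, 0.003]
ft_force: [-0.3, -1.3, 5.3]
grip_width: 0.0097
grip_force: 40.0
```

Left is open: 18 mm out and only about 1 N. I slide it off.

Emit:
jog_arm(
  steps=[
    [[0.07,1,0,0,0,0,1],[0.14,2,0,0,0,0,1],[0.21,3,0,0,0,0,1],[0.29,4,0,0,0,0,1],[0.36,5,0,0,0,0,1],[0.43,6,0,0,0,0,1],[0.54,7.5,0,0,0,0,1],[0.57,8,0,0,0,0,1]],
  ],
)

```text
time: 7.15
tcp_pos: [0.5668, 0.0903, 0.1404]
tcp_rot: [3.139, -0.111, -0.002]
ft_force: [-0.5, 0.3, -2.6]
grip_width: 0.0095
grip_force: 40.0
```

Emit:
jog_arm(
  steps=[
    [[0,0,0.2,0,0,0,1],[0,0,0.2,0,0,0,1],[0,0,0.2,0,0,0,1]],
  ],
)

```text
time: 7.4
tcp_pos: [0.5669, 0.0886, 0.1428]
tcp_rot: [3.139, -0.112, -0.002]
ft_force: [-0.4, -0.5, -2.7]
grip_width: 0.0099
grip_force: 40.0
```

Emit:
jog_arm(
  steps=[
    [[-1,0,0,0,0,0,1],[-3,0,0,0,0,0,1],[-5,0,0.5,0,0,0,1],[-6.5,0,2,0,0,0,1],[-7.5,-1,4,0,0,0,1],[-7.5,-2.5,6.5,0,0,0,1],[-7.5,-5,9,0,0,0,1],[-7.5,-8,10.7,0,0,-3,1]],
  ],
)

```text
time: 8.07
tcp_pos: [0.4917, 0.0089, 0.2526]
tcp_rot: [-3.135, 0.193, -0.004]
ft_force: [0.7, -0.5, -2.5]
grip_width: 0.0097
grip_force: 40.0
```

Emit:
jog_arm(
  steps=[
    [[0,-3,0,0,0,-4,1],[0,-6,0,0,0,-8,1],[0,-9,0,0,0,-12,1],[0,-12,0,0,0,-16,1],[0,-15,0,0,0,-20,1],[1,-18,0,0,0,-24,1],[2,-21,0,0,0,-27.6,1],[3,-24,0,0,0,-27.6,1]],
  ],
)

```text
time: 8.73
tcp_pos: [0.5211, -0.2324, 0.2503]
tcp_rot: [2.997, -0.942, -0.001]
ft_force: [0.9, -0.1, -2.3]
grip_width: 0.0099
grip_force: 40.0
```

Emit:
jog_arm(
  steps=[
    [[0.5,-3,0,0,0,0,1],[1,-6,0,0,0,0,1],[1.5,-9,0,0,0,0,1],[2,-11,0,0,0,0,1],[2,-12,0,0,0,0,1],[2,-12,0,0,0,0,1],[2,-12,0,0,0,0,1]],
  ],
)

```text
time: 9.32
tcp_pos: [0.5413, -0.3501, 0.2499]
tcp_rot: [-2.997, 0.938, 0.003]
ft_force: [-0.1, 0.3, -3.0]
grip_width: 0.0098
grip_force: 40.0
```

```bash
python3 - <<'E'
from rig import r,capture
import cv2,numpy as np
from scipy.spatial.transform import Rotation as Ro
s=r.get_state();R=Ro.from_rotvec(s["tcp_rot"]).as_matrix();print(s["time"],s["tcp_pos"],R.round(3).tolist(),np.round(s["qpos"],2))
a=capture("top")["frame"][150:350,340:600];b=capture("side")["frame"][100:300,240:500]
cv2.imwrite("pics/v2.png",np.hstack([cv2.resize(x,(400,308),interpolation=2) for x in(a,b)]))
E
```

```text
9.3167 [ 0.54128881 -0.35008791  0.24987358] [[0.822, -0.57, -0.001], [-0.57, -0.822, 0.002], [-0.002, -0.001, -1.0]] [-0.59  0.42  1.33  0.    1.4   1.58]
```

View pics/v2.png

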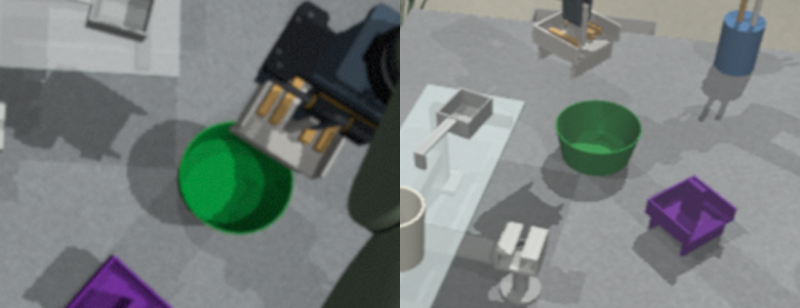

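The tray is level behind the pot with all four pegs aboard (left crop about (290,110)), and the bare runner shows at right crop (520,250). Next I lower it.

Emit:
jog_arm(
  steps=[
    [[0,-1,-2,0,0,0,1],[0,-2,-5,0,0,0,1],[0,-2.5,-8,0,0,0,1],[0,-2.5,-10,0,0,0,1],[0,-2.5,-10,0,0,0,1],[0,-2.5,-10,0,0,0,1]],
  ],
)

```text
time: 9.92
tcp_pos: [0.5419, -0.3743, 0.15]
tcp_rot: [-2.998, 0.935, 0.003]
ft_force: [1.3, -0.0, -1.1]
grip_width: 0.0097
grip_force: 40.0
```

Emit:
jog_arm(
  steps=[
    [[-0.3,0.2,0,-4,-5.75,0,1],[-0.65,0.45,0,-8,-11.5,0,1],[-1.05,0.73,0,-12,-17.2,0,1],[-1.5,1.04,0,-15.9,-23,0,1],[-1.97,1.37,0,-19.9,-28.8,0,1],[-1.97,1.37,0,-19.9,-28.8,0,1]],
  ],
)

```text
time: 10.42
tcp_pos: [0.5176, -0.3575, 0.1492]
tcp_rot: [2.711, -0.846, 0.85]
ft_force: [-1.1, 1.6, -3.2]
grip_width: 0.0097
grip_force: 40.0
```

Emit:
jog_arm(
  steps=[
    [[-0.5,0.35,0,-4,-5.75,0,1],[-1,0.7,0,-8,-11.5,0,1],[-1.5,1.05,0,-12,-17.2,0,1],[-2,1.4,0,-15.9,-23,0,1],[-2.5,1.75,0,-19.9,-28.8,0,1],[-2.5,1.75,-0.5,-19.9,-28.8,0,1],[-2.5,1.75,-0.5,-19.9,-28.8,0,1],[-2.5,1.75,-0.5,-19.9,-28.8,0,1]],
  ],
)

```text
time: 11.08
tcp_pos: [0.5206, -0.3222, 0.1448]
tcp_rot: [2.739, -0.771, 1.099]
ft_force: [0.2, 0.6, -1.5]
grip_width: 0.01
grip_force: 40.0
```

```bash
python3 - <<'E'
from rig import r,capture
import cv2,numpy as np
from scipy.spatial.transform import Rotation as Ro
s=r.get_state();R=Ro.from_rotvec(s["tcp_rot"]).as_matrix();print(s["time"],s["tcp_pos"],R.round(3).tolist(),np.round(s["qpos"],2),s["ft_force"])
a=capture("top")["frame"][180:340,400:600];b=capture("side")["frame"][100:260,280:480]
cv2.imwrite("pics/v3.png",np.hstack([cv2.resize(x,(400,320),interpolation=2) for x in(a,b)]))
E
```

```text
11.0833 [ 0.52060074 -0.32218497  0.14479012] [[0.613, -0.486, 0.623], [-0.42, -0.868, -0.263], [0.669, -0.1, -0.737]] [-0.67  0.22  2.19  1.5   0.18  0.01] [ 0.17650135  0.60674423 -1.54607969]
```

View pics/v3.png

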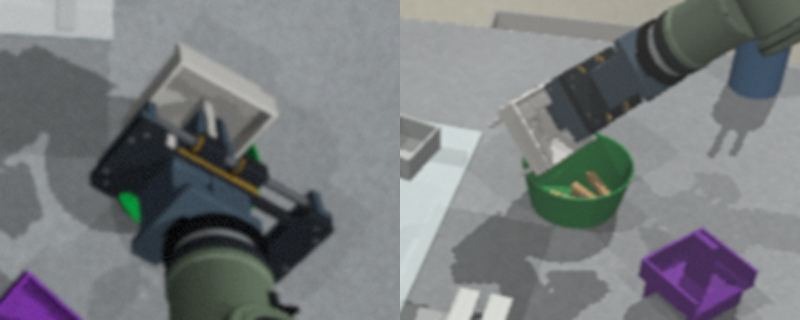

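The side crop shows two pegs in the pot at (590,185) and the tray tilted about 42°. The wrist is passing its singularity (q4 = 1.5), so I let it settle.

Emit:
jog_arm(
  steps=[
    [[0,0,0,0,0,0,1],[0,0,0,0,0,0,1],[0,0,0,0,0,0,1]],
  ],
)

```text
time: 11.43
tcp_pos: [0.5195, -0.3224, 0.1422]
tcp_rot: [2.742, -0.774, 1.091]
ft_force: [-0.3, 0.3, -2.1]
grip_width: 0.01
grip_force: 40.0
```

```bash
cat > d.py <<'E'
from rig import r,capture
import numpy as np,sys
from scipy.spatial.transform import Rotation as Ro
# usage d.py x y z yaw tilt
x,y,z,yaw,th=map(float,sys.argv[1:])
s=r.get_state();R=Ro.from_rotvec(s["tcp_rot"])
Y=np.array([-np.sin(np.radians(yaw)),np.cos(np.radians(yaw)),0])
D=Ro.from_rotvec(-np.radians(th)*Y)*Ro.from_euler("z",yaw,degrees=True)*Ro.from_euler("x",180,degrees=True)
print(s["time"],"shift cm",((np.array([x,y,z])-s["tcp_pos"])*100).round(2),"turn",np.degrees((D*R.inv()).as_rotvec()).round(2),"q",np.round(s["qpos"],2))
E
python3 d.py .495 -.343 .145 -34.7 70
```

```text
11.4333 shift cm [-2.45 -2.06  0.28] turn [-19.65 -20.84  -6.65] q [-0.67  0.22  2.19  1.49  0.18  0.02]
```

Emit:
jog_arm(
  steps=[
    [[-0.6,-0.5,0.1,-4.9,-5.2,-1.7,1],[-1.2,-1,0.2,-9.8,-10.4,-3.3,1],[-1.8,-1.5,0.3,-14.7,-15.6,-5,1],[-2.45,-2.05,0.3,-19.6,-20.8,-6.6,1],[-2.45,-2.05,0.3,-19.6,-20.8,-6.6,1],[-2.45,-2.05,0.3,-19.6,-20.8,-6.6,1],[-2.45,-2.05,0.3,-19.6,-20.8,-6.6,1],[-2.45,-2.05,0.3,-19.6,-20.8,-6.6,1]],
  ],
)

```text
time: 12.1
tcp_pos: [0.4969, -0.3425, 0.1461]
tcp_rot: [2.378, -0.711, 1.491]
ft_force: [2.7, 1.5, -1.7]
grip_width: 0.0102
grip_force: 40.0
```

```bash
python3 d.py .495 -.343 .145 -34.7 70
```

```text
12.1 shift cm [-0.19 -0.05 -0.11] turn [-5.97 -4.01 -3.31] q [-0.72  0.33  2.48  2.9   0.79 -1.43]
```

Emit:
jog_arm(
  steps=[
    [[0,0,0,-6,-4,-3.3,1],[0,0,0,-6,-4,-3.3,1],[0,0,0,-6,-4,-3.3,1],[0,0,0,-6,-4,-3.3,1]],
  ],
)

```text
time: 12.43
tcp_pos: [0.4978, -0.3392, 0.1424]
tcp_rot: [2.236, -0.694, 1.55]
ft_force: [-0.2, 0.8, -0.9]
grip_width: 0.0099
grip_force: 40.0
```

```bash
python3 d.py .495 -.343 .145 -34.7 75; python3 - <<'E'
from rig import capture,nets
import cv2,numpy as np
A=capture("top");B=capture("side")
for c in(A,B): print([(np.round(d["extent"]).tolist(),round(d["score"],2)) for d in nets.trace(c,"peg0")])
a=A["frame"][180:340,400:600];b=B["frame"][100:260,280:480]
cv2.imwrite("pics/v4.png",np.hstack([cv2.resize(x,(400,320),interpolation=2) for x in(a,b)]))
E
```

```text
12.4333 shift cm [-0.28 -0.38  0.26] turn [-3.4  -4.46 -0.39] q [-0.64  0.44  2.55  3.1   1.06 -1.56]
[([471.0, 251.0, 484.0, 280.0], 0.48), ([462.0, 246.0, 470.0, 274.0], 0.39)]
[([373.0, 185.0, 384.0, 198.0], 0.55), ([364.0, 190.0, 376.0, 199.0], 0.45)]
```

View pics/v4.png

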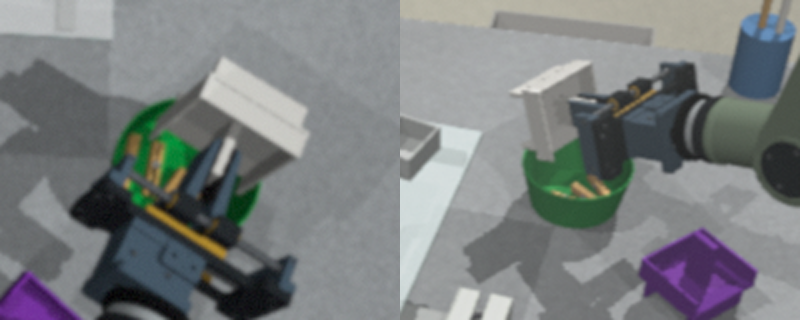

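The top crop shows pegs lying in the pot at about (135,150), (157,165) and (180,180), and the tray is drained. I raise it straight up and then look into the pot.

Emit:
jog_arm(
  steps=[
    [[0,0,1.5,0,0,0,1],[0,0,4,0,0,0,1],[0,0,7,0,0,0,1],[0,0,10,0,0,0,1],[0,0,12,0,0,0,1],[2,1,14,4,5.75,0,1],[4,2,14,8,11.5,0,1],[4,2,14,8,11.5,0,1]],
  ],
)

```text
time: 13.3
tcp_pos: [0.5111, -0.3484, 0.2812]
tcp_rot: [2.295, -0.755, 1.371]
ft_force: [-1.5, -0.4, -1.2]
grip_width: 0.0101
grip_force: 40.0
```

```bash
python3 d.py .5 -.2 .28 -20 0
```

```text
13.3 shift cm [-1.11 14.84 -0.12] turn [31.73 53.95 14.75] q [-0.56  0.04  2.25  3.54  0.26 -1.94]
```

Emit:
jog_arm(
  steps=[
    [[1,2,0,3.5,6,1.6,1],[1,4,0,7,12,3.3,1],[1,6,0,10.5,18,4.9,1],[1,8,0,14,24,6.5,1],[1,10,0,17.5,30,8.2,1],[1,12,0,21,36,9.8,1],[1,14,0,25,42,11.5,1],[0,14.8,0,28,48,13,1]],
  ],
)

```text
time: 13.97
tcp_pos: [0.5151, -0.1805, 0.1821]
tcp_rot: [2.562, -0.874, 1.178]
ft_force: [-0.0, 0.5, -2.0]
grip_width: 0.0099
grip_force: 40.0
```

Emit:
jog_arm(
  steps=[
    [[0,0,0,0,0,0,1]],
  ],
)

```text
time: 14.05
tcp_pos: [0.513, -0.1811, 0.18]
tcp_rot: [2.562, -0.876, 1.172]
ft_force: [0.4, -0.3, -1.5]
grip_width: 0.0097
grip_force: 40.0
```

```bash
python3 d.py .44 -.02 .22 -4 0
```

```text
14.05 shift cm [-7.3  16.11  4.  ] turn [13.06 46.87 31.73] q [-0.19  0.08  2.33  4.49  0.28 -2.56]
```

```bash
python3 d.py .47 -.18 .3 -20 60; python3 - <<'E'
from rig import r
from scipy.spatial.transform import Rotation as Ro
print(Ro.from_rotvec(r.get_state()["tcp_rot"]).as_matrix().round(2))
E
```

```text
14.05 shift cm [-4.3   0.11 12.  ] turn [-9.19 -8.89 15.52] q [-0.19  0.08  2.33  4.49  0.28 -2.56]
[[ 0.51 -0.59  0.63]
 [-0.44 -0.81 -0.4 ]
 [ 0.74 -0.07 -0.67]]
```

Emit:
jog_arm(
  steps=[
    [[-1,0,3,-3,-3,5,1],[-2,0,6,-6,-6,10,1],[-3,0,9,-9,-9,15.5,1],[-4.3,0,12,-9,-9,15.5,1],[-4.3,0,12,-9,-9,15.5,1],[-4.3,0,12,-9,-9,15.5,1]],
  ],
)

```text
time: 14.55
tcp_pos: [0.4999, -0.1829, 0.268]
tcp_rot: [2.534, -0.578, 1.449]
ft_force: [-0.0, -0.1, -1.5]
grip_width: 0.0097
grip_force: 40.0
```

```bash
python3 d.py .47 -.18 .3 -20 60;python3 d.py .47 -.18 .3 5 50
```

```text
14.55 shift cm [-2.99  0.29  3.2 ] turn [-2.92  0.05  4.12] q [-0.35 -0.1   2.37  3.38  0.16 -1.72]
14.55 shift cm [-2.99  0.29  3.2 ] turn [-1.2   9.38 29.29] q [-0.35 -0.1   2.37  3.38  0.16 -1.72]
```

Emit:
jog_arm(
  steps=[
    [[-0.5,0,0.8,-0.3,1,6,1],[-1,0,1.6,-0.6,2,12,1],[-1.5,0,2.4,-0.9,3,18,1],[-2,0,2.4,-1,5,24,1],[-2.5,0,2.4,-1.2,9,29,1],[-2.5,0,2.4,-1.2,9,29,1],[-2.5,0,2.4,-1.2,9,29,1],[-2.5,0,2.4,-1.2,9,29,1]],
  ],
)

```text
time: 15.22
tcp_pos: [0.4905, -0.1862, 0.3041]
tcp_rot: [2.58, -0.3, 1.568]
ft_force: [-0.9, -0.3, -0.4]
grip_width: 0.0098
grip_force: 40.0
```

```bash
python3 d.py .47 -.18 .3 5 50;python3 d.py .47 -.18 .3 -4 10
```

```text
15.2167 shift cm [-2.05  0.62 -0.41] turn [ 0.26 12.57 17.89] q [-0.59 -0.15  2.35  1.91  0.35 -0.53]
15.2167 shift cm [-2.05  0.62 -0.41] turn [ 7.16 52.07  8.54] q [-0.59 -0.15  2.35  1.91  0.35 -0.53]
```

Emit:
jog_arm(
  steps=[
    [[0,0,0,0.5,5,3,1],[0,0,0,1,11,5,1],[0,0,0,2,17,6,1],[0,0,0,3,23,7,1],[0,0,0,4,29,7.5,1],[0,0,0,5,36,8,1],[0,0,0,6,43,8.5,1],[0,0,0,7,50,8.5,1]],
  ],
)

```text
time: 15.88
tcp_pos: [0.4889, -0.1855, 0.3025]
tcp_rot: [2.964, -0.147, 0.98]
ft_force: [0.6, 1.4, -1.9]
grip_width: 0.0097
grip_force: 40.0
```

```bash
python3 d.py .44 -.02 .22 -4 0
```

```text
15.8833 shift cm [-4.89 16.55 -8.25] turn [ 2.2  36.49  1.6 ] q [-0.57 -0.09  1.98  0.44  0.71  0.84]
```

Back on the normal wrist branch. I level the tray over the placing spot.

Emit:
jog_arm(
  steps=[
    [[0,2,0,0.4,6,0.3,1],[-1,5,0,0.8,12,0.6,1],[-2,8,-2,1.2,18,0.8,1],[-3,11,-4,1.6,24,1,1],[-4,14,-6,2,30,1.3,1],[-4.9,16.5,-8,2.2,36.5,1.6,1],[-4.9,16.5,-8,2.2,36.5,1.6,1],[-4.9,16.5,-8,2.2,36.5,1.6,1]],
  ],
)

```text
time: 16.55
tcp_pos: [0.4429, -0.0197, 0.2222]
tcp_rot: [-3.139, 0.105, -0.008]
ft_force: [0.4, -0.4, -1.6]
grip_width: 0.0099
grip_force: 40.0
```

```bash
python3 d.py .44 -.02 .09 -4 0; python3 - <<'E'
from rig import capture
import cv2,numpy as np
a=capture("top")["frame"][200:350,270:570];b=capture("side")["frame"][150:300,280:430]
cv2.imwrite("pics/v5.png",np.hstack([cv2.resize(a,(530,265),interpolation=2),cv2.resize(b,(265,265),interpolation=2)]))
E
```

```text
16.55 shift cm [ -0.29  -0.03 -13.22] turn [-0.04  0.31 -0.18] q [-0.07  0.1   1.83  0.    1.2   1.57]
```

View pics/v5.png

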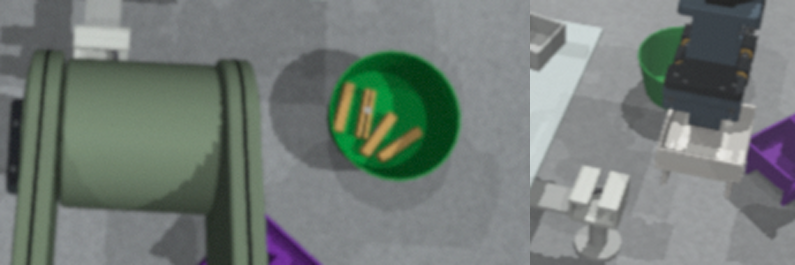

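All four pegs lie in the pot (left crop 345–400, 85–160), and the tray is empty and level. I lower it.

Emit:
jog_arm(
  steps=[
    [[-0.3,0,-3,0,0,0,1],[-0.3,0,-6,0,0.3,0,1],[-0.3,0,-9,0,0.3,0,1],[-0.3,0,-12,0,0.3,0,1],[-0.3,0,-14,0,0.3,0,1],[-0.3,0,-14.6,0,0.3,0,1],[-0.3,0,-14.6,0,0.3,0,1]],
  ],
)

```text
time: 17.23
tcp_pos: [0.4391, -0.0211, 0.0764]
tcp_rot: [-3.138, 0.111, -0.001]
ft_force: [-0.6, -0.7, -1.4]
grip_width: 0.0102
grip_force: 40.0
```

Emit:
jog_arm(
  steps=[
    [[0,0,-0.3,0,0,0,1],[0,0,-0.6,0,0,0,1],[0,0,-0.6,0,0,0,1]],
  ],
)

```text
time: 17.48
tcp_pos: [0.4406, -0.0202, 0.0714]
tcp_rot: [-3.138, 0.108, -0.006]
ft_force: [0.1, 0.2, -2.1]
grip_width: 0.0094
grip_force: 40.0
```

Emit:
jog_arm(
  steps=[
    [[0,0,-0.2,0,0,0,1],[0,0,-0.2,0,0,0,1]],
  ],
)

```text
time: 17.65
tcp_pos: [0.44, -0.0199, 0.0687]
tcp_rot: [-3.138, 0.107, -0.004]
ft_force: [-0.4, -0.5, -0.6]
grip_width: 0.0097
grip_force: 40.0
```

Emit:
jog_arm(
  steps=[
    [[0,0,-0.15,0,0,0,1],[0,0,-0.15,0,0,0,1]],
  ],
)

```text
time: 17.82
tcp_pos: [0.4401, -0.0199, 0.0671]
tcp_rot: [-3.138, 0.107, -0.004]
ft_force: [-0.6, 0.0, -0.1]
grip_width: 0.0099
grip_force: 40.0
```

Emit:
jog_arm(
  steps=[
    [[0,0,-0.1,0,0,0,1],[0,0,-0.1,0,0,0,1]],
  ],
)

```text
time: 17.98
tcp_pos: [0.4402, -0.0198, 0.067]
tcp_rot: [-3.138, 0.107, -0.004]
ft_force: [-2.5, 1.2, 9.4]
grip_width: 0.01
grip_force: 40.0
```

Down on the counter. I open gently and rise.

Emit:
jog_arm(
  steps=[
    [[0,0,0,0,0,0,0.8],[0,0,0,0,0,0,0.7],[0,0,0,0,0,0,0.6],[0,0,0,0,0,0,0.6],[0,0,0,0,0,0,0.6]],
  ],
)

```text
time: 18.4
tcp_pos: [0.4397, -0.0199, 0.0657]
tcp_rot: [-3.138, 0.108, -0.002]
ft_force: [1.0, -1.1, -0.1]
grip_width: 0.0363
grip_force: 0.0
```

Emit:
jog_arm(
  steps=[
    [[0,0,1.5,0,0,0,0.6],[0,0,4,0,0,0,0.6],[0,0,7,0,0,0,0.6],[0,0,11,0,0,0,0.6],[0,0,15,0,0,0,0.6],[-2,-3,18,0,0,0,0.6],[-4,-7,18,0,0,0,0.6],[-4,-11,18,0,0,0,0.6]],
  ],
)

```text
time: 19.07
tcp_pos: [0.3987, -0.1252, 0.2482]
tcp_rot: [-3.139, 0.102, -0.008]
ft_force: [0.6, 0.5, 0.2]
grip_width: 0.0368
grip_force: 0.0
```

Emit:
jog_arm(
  steps=[
    [[0,-4,0,0,0,0,0.6],[0,-8,0,0,0,0,0.6],[0,-12,0,0,0,0,0.6],[0,-16,0,0,0,0,0.6],[0,-16,0,0,0,0,0.6],[0,-16,0,0,0,0,0.6],[0,-16,0,0,0,0,0.6]],
  ],
)

```text
time: 19.65
tcp_pos: [0.3997, -0.2846, 0.2453]
tcp_rot: [-3.137, 0.108, -0.001]
ft_force: [-0.3, 0.3, 0.2]
grip_width: 0.0363
grip_force: 0.0
```

```bash
python3 - <<'E'
from rig import capture,r
import cv2,numpy as np
print(r.get_state()["time"],r.get_state()["tcp_pos"])
cv2.imwrite("pics/v6.png",np.hstack([cv2.resize(capture(n)["frame"],(400,300)) for n in("top","side")]))
E
```

```text
19.65 [ 0.39974618 -0.2846038   0.24530654]
```

View pics/v6.png

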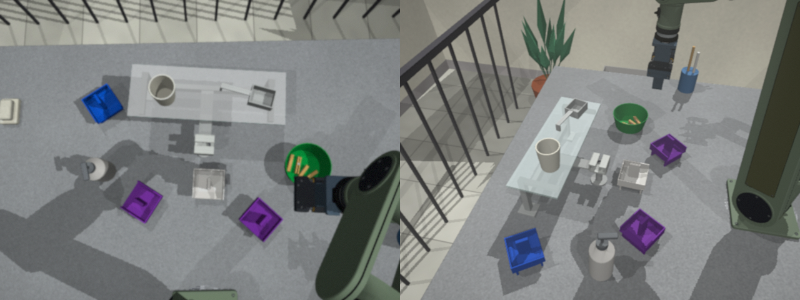

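The empty tray stands upright at top-view (209,184), the pegs are in the pot at (303,163), and everything else is where it was. I hand in the job.

```bash
python3 -c "
from rig import job
print(job.close_job())"
```

```text
the job is handed in; nothing more can be done
None
```

The right end of the runner was blocked, so I slid the tray off to the left, tipped all four pegs into the green pot, stood the empty tray upright on the counter, and handed the job in at about 20 s.

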